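# Change over the two trays of a bench sole press

## Robot

A 6-joint arm with a two-finger parallel gripper is mounted at the origin on the work surface. World frame = base frame: x ahead of the robot, y to its left, z up, the work surface at z = 0. Lengths are in m, angles in rad, forces in N, time in s.
With the tool pointing down it reaches from about 0.275 to 0.825 m from the base axis. Payload 4.9 kg.
Tool frame: the origin (TCP) lies at the very end of the fingers, on their centre line; the grasp point (between the pads) lies bot.grip_depth behind it (bot.grip_depth is the distance from the TCP to the grasp point, in m); x points along the fingers, z is the direction in which the jaws open and shut, and the axes are right-handed (so a half turn about x gives the same grasp; the last joint's range is limited). The gripper opens to 85 mm and grips with 20 to 120 N. Pads are 22 mm wide; open, the fingers measure 114 mm over their backs; the gripper's body (76 mm by 85 mm) begins 54 mm behind the grasp point. The pads swing forward as they close: fully open they stand 13 mm farther back than shut.
Start: joints at [1.118, 0.326, -0.193, 1.052, 0, 1.437], TCP at [0.172, 0.522, 0.231] pointing down, gripper open.
Joint ranges: [-2.65, 2.65], [-0.97, 1.79], [-1.3, 1.35], [-1.93, 2.1], [-1.47, 1.37], [-3.14, 3.14]. Speed limits (rad/s): [2.57, 2.57, 3.14, 3.14, 3.14, 3.14].

## Interface

Orientations are given as a 3x3 rotation matrix whose columns are the frame's x, y, z axes.
In Python, from cell import bot gives the robot as it stands.
- The arm moves only by the shell command python3 -m handwheel 'ROWS' [FORCE]. ROWS is a JSON object of lists of equal length, an entry for each row: "translation": the shift along the tool's x, y, z scaled (see below), a list of three; "turn": the turn, a rotation vector about the tool's x, y, z scaled (see below), a list of three; "claw": the opening, from -1 (shut) to 1 (fully open), so that 0 is half open. A call has 1 to 20 rows; each row shifts and turns the commanded pose from where the row before left it, along the tool's axes as they then stand; what a row does not reach is not made up. The controller multiplies each number of a shift by 0.2 m and each number of a turn by pi/2 rad. A row lasts 1/10 s, in which the tool goes at most 50 mm and 8.59 degrees, less where a joint would pass 70% of its speed; a pose out of reach is approached as far as the arm can. A call with a number of a shift or a turn outside -1 to 1 is refused whole. A call with a gripper value outside its range is refused whole. The fingers move at their own pace and stop on an object; FORCE is the grip in N (left out, the last holds). Time passes only in rows, so rows that do not move let the fingers close. It gives the time, the measured TCP pose, the force and the opening at its end, in the units of the state.
- bot.state(): the state, without advancing time (a new reading comes with each control period).
- bot.capture(name): name is "scene" or "top" or "wrist"; returns a dict with "frame" (384x512x3 uint8, red, green, blue), "mtx" (3x3 intrinsics, pixels), "rvec" (rotation vector, rad) and "tvec" (3), from world to camera coordinates, as OpenCV has them. Camera axes: x right, y down, z forward; pixel columns grow to the right and rows downward; lengths in m; the calibration is good to about 2 mm. The wrist camera is an equidistant fisheye: a pixel r from the principal point sees the ray r / f radians off the axis. A picture is of the moment at which its call begins. There is no depth.
- bot.hand_in(): hands the job in, once; it reports no verdict.
The state is a dict: "t": time; "joint_pos": joint angles; "dq": joint speeds; "joint_torque": joint torques, N m; "tool_pos": TCP position; "tcp_rot": TCP orientation; "ft_force": force on the tool from outside, world axes, zero at the start; "moment": the same for the moment, N m; "grip_width": opening from 0.0 (shut) to 1.0 (fully open).
Only numpy, scipy, OpenCV 4.12 (cv2) and the standard library are available. Lean on these libraries where they do the work, as an engineer would, in place of code of your own. Each camera call takes 0.05 s, during which the arm holds its last target. There are 200 camera calls.

## Task

The bench press stands open with both of its trays ajar. The jute rope sole is done: hook a fingertip behind the yellow lip of the tray it lies on and draw that tray gently all the way out to its stop; the black rubber sole needs more heat, so push the other tray fully home with a fingertip. Do not pinch the lips, jerk or slam the trays or touch either hot sole (both must stay lying on their trays), and leave everything else on the table alone.

Things in the scene. Friction and masses are not known exactly. Their poses are not given: they have to be found in the camera images.
- press: green sole press, 470 deep (its x) x 320 wide x 495 mm high, fixed. Origin on the table, 200 mm behind the base's front face; -x is the way its two trays slide out (roughly world -y), +y its left as seen from before its front. Base 55 mm high; over the trays a platen 280 mm wide, underside at 175 mm, front edge at x = -0.135, then head and cylinder. Before x = -0.15 all is open from above.
- tray_left (a joint): how far the left tray (the one on the press's left (+y) side) is drawn out, in m: 0 = fully home at its rear stop, 0.22 = fully out at its front stop; grows as it comes out along the press's -x. Rails with about 2.5 N of friction (plus 5 N per m/s), stays where left; hard stops; mass 0.85 kg.
- tray_right (a joint): how far the right tray (the one on the press's right (-y) side) is drawn out, in m: 0 = fully home at its rear stop, 0.22 = fully out at its front stop; grows as it comes out along the press's -x. Rails with about 2.5 N of friction (plus 5 N per m/s), stays where left; hard stops; mass 0.85 kg.
- left_lip (a point): middle of the top edge of the left tray's upright yellow front lip: 7 mm thick (along the press's x; the point is mid-thickness), 115 mm wide (along its y), standing 30 mm above the tray floor. Behind it the floor is free for at least 90 mm up to the sole's toe; in front of it is free air. Axes parallel to the press's.
- right_lip (a point): middle of the top edge of the right tray's upright yellow front lip: 7 mm thick (along the press's x; the point is mid-thickness), 115 mm wide (along its y), standing 30 mm above the tray floor. Behind it the floor is free for at least 90 mm up to the sole's toe; in front of it is free air. Axes parallel to the press's.
- left_floor (a point): centre of the left tray's floor, on its top face, 95 mm above the table and 198 mm behind the lip. Aluminium sheet 405 x 115 mm, 6 mm thick, with 8 mm high rims along both long sides, 105 mm apart inside; the two trays lie side by side with a 15 mm gap. Axes parallel to the press's.
- right_floor (a point): centre of the right tray's floor, on its top face, 95 mm above the table and 198 mm behind the lip. Aluminium sheet 405 x 115 mm, 6 mm thick, with 8 mm high rims along both long sides, 105 mm apart inside; the two trays lie side by side with a 15 mm gap. Axes parallel to the press's.
- left_front: yellow steel plate, the front face of the left tray's lip, 3 mm thick, 115 mm wide, 36 mm high; origin at the middle of its lower edge, 6 mm below the tray floor's top.
- right_front: yellow steel plate, the front face of the right tray's lip, 3 mm thick, 115 mm wide, 36 mm high; origin at the middle of its lower edge, 6 mm below the tray floor's top.
- left_lining: black rubber lining on the rear side of the left tray's lip, where the finger hooks; 4 mm thick, 113 mm wide, 30 mm high; origin at the middle of its lower edge, on the tray floor.
- right_lining: black rubber lining on the rear side of the right tray's lip, where the finger hooks; 4 mm thick, 113 mm wide, 30 mm high; origin at the middle of its lower edge, on the tray floor.
- jute_sole: pale beige sole of coiled jute rope, 240 x 86 x 22 mm, loose on one of the two trays (which one varies), toe towards the lip, its rear part under the platen. Origin at the centre of its underside, -x to the toe.
- rubber_sole: black rubber sole, 240 x 84 x 16 mm, loose on the other tray, toe towards the lip, its rear part under the platen. Origin at the centre of its underside, -x to the toe.
- stack_tall: loose stack of five jute soles, 240 x 90 x 120 mm high, on the table; origin at the centre of its underside.
- stack_low: loose stack of three children's jute soles, 180 x 70 x 72 mm high, on the table; origin at the centre of its underside.
- glue_can: yellow glue can, 80 mm across, 100 mm high, standing on the table; origin at the centre of its underside.
- hammer: hammer lying on the table; origin at its middle.
- twine_cone: cone of jute twine, 116 mm across at the foot, 150 mm high, standing on the table; origin at the centre of its underside.
- board: round dark wooden sewing board, 280 mm across, 45 mm high, fixed, with an unfinished sole on it (to 65 mm high); origin at the centre of its underside.
Not all that is in view belongs to the job. Of the things shaped like the rubber_sole, the black one is meant.

How it is judged:
At the end, for the whole second after the job is handed in: the tray with the jute sole is out to within 8 mm of its front stop (joint above 0.212), the tray with the rubber sole is home to within 7 mm (joint below 0.007), and both soles lie flat and still on the floors of these trays, between the rims (((value of joint tray_left above 0.212 m and value of joint tray_right below 0.007 m and x of jute_sole in the frame of left_floor between -0.03 and 0.11 m and y of jute_sole in the frame of left_floor between -0.03 and 0.03 m and z of jute_sole in the frame of left_floor between -0.006 and 0.006 m and angle between each of jute_sole, rubber_sole's own z axis and vertical below 0.1 rad and linear speed of each of jute_sole, rubber_sole below 0.02 m/s and x of rubber_sole in the frame of right_floor between -0.03 and 0.11 m and y of rubber_sole in the frame of right_floor between -0.03 and 0.03 m and z of rubber_sole in the frame of right_floor between -0.006 and 0.006 m) or (value of joint tray_right above 0.212 m and value of joint tray_left below 0.007 m and x of jute_sole in the frame of right_floor between -0.03 and 0.11 m and y of jute_sole in the frame of right_floor between -0.03 and 0.03 m and z of jute_sole in the frame of right_floor between -0.006 and 0.006 m and angle between each of jute_sole, rubber_sole's own z axis and vertical below 0.1 rad and linear speed of each of jute_sole, rubber_sole below 0.02 m/s and x of rubber_sole in the frame of left_floor between -0.03 and 0.11 m and y of rubber_sole in the frame of left_floor between -0.03 and 0.03 m and z of rubber_sole in the frame of left_floor between -0.006 and 0.006 m))); the robot touches nothing.
It fails at once if a sole was touched by the robot (contact force between any of the fingers, the arm and jute_sole above 1 N or contact force between any of the fingers, the arm and rubber_sole above 1 N).
It fails at once if a sole was lifted off its tray (more than 20 mm) (height (world z) of any of jute_sole, rubber_sole above 0.115 m).
It fails at once if a tray's lip was pinched: the fingers pressed on its front and on its lining at once ((contact force between the fingers and left_front above 3 N and contact force between the fingers and left_lining above 3 N) or (contact force between the fingers and right_front above 3 N and contact force between the fingers and right_lining above 3 N)).
It fails at once if a tray was jerked or slammed: faster than 0.4 m/s (velocity of joint any of tray_left, tray_right above 0.4 m/s or velocity of joint any of tray_left, tray_right below -0.4 m/s).
It fails at once if something else on the table was moved by more than 20 mm (distance of any of stack_tall, stack_low, glue_can, hammer, twine_cone from where it was at the start of the episode above 0.02 m).
It also fails if it takes over 51 s, if anything falls off the work surface, if the arm or the gripper's body presses on something with over 40 N, if the wrist force passes 120 N, or if a joint passes its speed limit or range.

## Working session

There is one attempt and no reset: what is moved stays moved. The work goes in short steps, Python scripts to look and compute and a shell command to move; the robot and the scene stay as the last step left them, time stands still between calls to the robot, and variables do not carry over. Pictures are saved under pics/ and viewed, about 8 in all and at most 12, crops included, and the job is handed in when it is done.

```bash
mkdir -p pics; ls; python3 - <<'E'
from cell import bot
import cv2,numpy as np
print(bot.state(), bot.grip_depth)
ims=[]
for n in ("scene","top"):
    c=bot.capture(n); np.savez("pics/"+n+".npz",**c); cv2.imwrite(f"pics/{n}0.png",c["frame"][:,:,::-1])
    print(n,c["mtx"],c["rvec"],c["tvec"])
E
```

```text
pics
{'t': 0.0, 'joint_pos': array([ 1.11775711e+00,  3.26956074e-01, -1.93572578e-01,  1.05200348e+00,
       -1.70691366e-05,  1.43660085e+00]), 'dq': array([-1.54125079e-03, -1.32897101e-03,  1.71174830e-05,  6.34810041e-04,
       -8.85667021e-06, -4.80739378e-04]), 'joint_torque': array([-8.78033061e-04, -4.43399227e+01,  2.62442225e+01,  1.54851924e-02,
        6.58911858e-08,  4.62315253e-07]), 'tool_pos': array([0.17214411, 0.52175716, 0.23049949]), 'tcp_rot': array([[-7.44414887e-04, -9.49598429e-01,  3.13468132e-01],
       [-1.56816979e-03,  3.13468942e-01,  9.49597159e-01],
       [-9.99998493e-01,  2.15323008e-04, -1.72248251e-03]]), 'ft_force': array([ 0.45683549, -0.82676576,  0.72869477]), 'moment': array([-0.05039958, -0.03952197, -0.01804897]), 'grip_width': 1.0022761110020328} 0.0187
scene [[361.92359033   0.         257.88309377]
 [  0.         361.92359033 187.34454818]
 [  0.           0.           1.        ]] [ 2.4937735   1.46860835 -0.21634994] [-0.20955434 -0.37897282  1.29163833]
top [[387.72803749   0.         257.59524631]
 [  0.         387.72803749 186.84058666]
 [  0.           0.           1.        ]] [ 2.14335581 -2.14616768  0.17186197] [-0.01355099  0.4562958   1.31992887]
```

View pics/scene0.png

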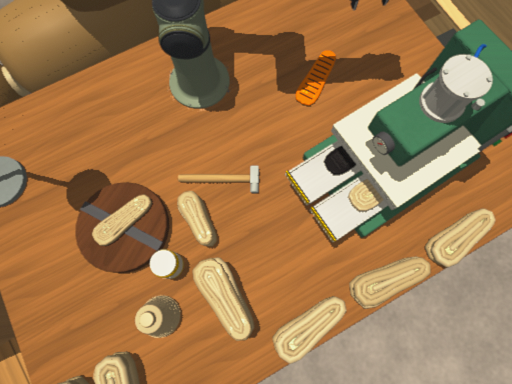

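View pics/top0.png

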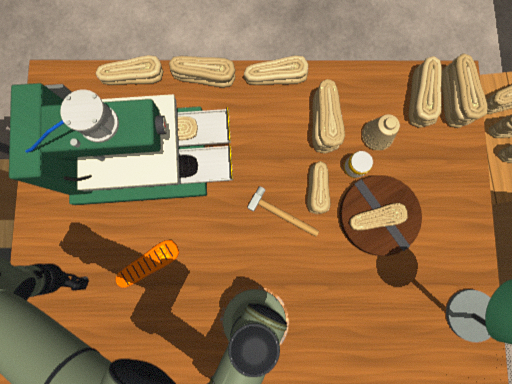

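Both views show the press with its trays pointing to world -y. The jute sole is on the far-x tray (right) and the rubber sole on the near tray (left). The lips are near (230,125) and (230,163) in the top view, and near (340,222) and (300,195) in the scene view. I'll measure the lips next.

```bash
cat > h.py <<'E'
import numpy as np,cv2
def ray(c,uv,z,fish=False):
    R=cv2.Rodrigues(c["rvec"])[0]; t=np.ravel(c["tvec"]); o=-R.T@t
    p=np.linalg.inv(c["mtx"])@np.array([uv[0],uv[1],1.])
    if fish:
        r=np.hypot(p[0],p[1]); p=np.array([p[0]/r*np.sin(r),p[1]/r*np.sin(r),np.cos(r)])
    d=R.T@p; return o+d*(z-o[2])/d[2]
def proj(c,P): return cv2.projectPoints(np.array(P,float).reshape(-1,3),c["rvec"],c["tvec"],c["mtx"],None)[0].reshape(-1,2)
E
python3 - <<'E'
from h import *
for n,box in (("top",(215,95,250,195)),("scene",(270,150,370,260))):
    c=dict(np.load(f"pics/{n}.npz")); f=c["frame"]; hsv=cv2.cvtColor(f,cv2.COLOR_RGB2HSV)
    m=cv2.inRange(hsv,(18,130,90),(35,255,255)); k=np.zeros_like(m);x0,y0,x1,y1=box;k[y0:y1,x0:x1]=m[y0:y1,x0:x1]
    N,L,S,C=cv2.connectedComponentsWithStats(k)
    for i in range(1,N):
        if S[i,4]>5:
            ys,xs=np.where(L==i); print(n,S[i],C[i])
            j=[xs[ys.argmin()],ys.min()],[xs[ys.argmax()],ys.max()]
            for p in j: print("  end",p,ray(c,p,.125).round(4))
            print("  c",ray(c,C[i],.125).round(4),ray(c,C[i],.11).round(4))
    o=f[box[1]:box[3],box[0]:box[2]][:,:,::-1]
    cv2.imwrite(f"pics/{n}_crop.png",cv2.resize(o,None,fx=5,fy=5,interpolation=cv2.INTER_NEAREST))
E
```

```text
top [227 107   4  34  59] [228.47457627 123.71186441]
  end [np.int64(227), np.int64(107)] [0.7143 0.0889 0.125 ]
  end [np.int64(229), np.int64(140)] [0.5998 0.0811 0.125 ]
  c [0.656  0.0834 0.125 ] [0.6609 0.0845 0.11  ]
top [229 145   4  34  59] [230.79661017 161.6779661 ]
  end [np.int64(229), np.int64(145)] [0.5828 0.081  0.125 ]
  end [np.int64(232), np.int64(178)] [0.4717 0.0701 0.125 ]
  c [0.5263 0.0745 0.125 ] [0.5296 0.0755 0.11  ]
scene [286 170  23  34 135] [296.91111111 187.01481481]
  end [np.int64(286), np.int64(170)] [0.4728 0.0733 0.125 ]
  end [np.int64(307), np.int64(203)] [0.5882 0.0756 0.125 ]
  c [0.5332 0.0747 0.125 ] [0.5302 0.0782 0.11  ]
scene [310 206  27  36 153] [322.75816993 223.69934641]
  end [np.int64(311), np.int64(206)] [0.6013 0.0811 0.125 ]
  end [np.int64(334), np.int64(241)] [0.7177 0.085  0.125 ]
  c [0.6611 0.0834 0.125 ] [0.66  0.087 0.11 ]
```

View pics/scene_crop.png

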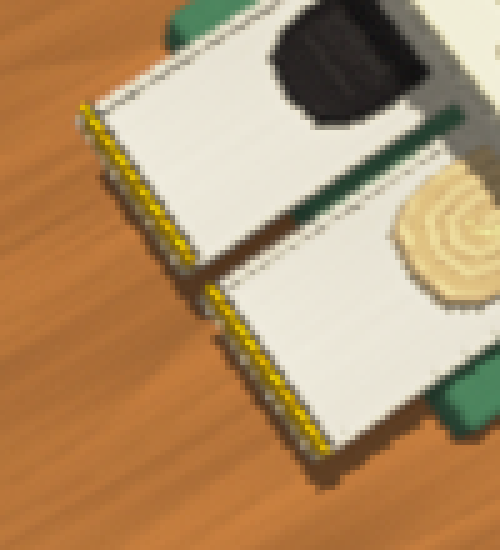

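View pics/top_crop.png

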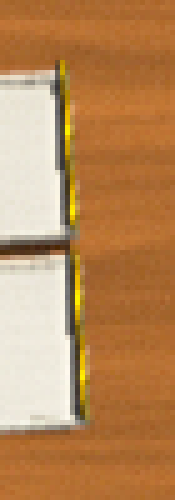

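The right lip (jute) is near (0.657, 0.083) and the left lip (rubber) near (0.529, 0.075), both at z = 0.125. They are 116 mm wide against 115 mm given and the trays are at 0.13 pitch, so both agree with the task. The press yaw is about 0.07. Next I turn the tool so y points into the press and z runs along the lips, shut the gripper, and travel round.

```bash
python3 -m handwheel '{"translation":[[0,0,0],[0,0,0],[0,0,0],[0,0,0],[0,0,0],[0,0,0],[0,0,0],[0,0,0]],"turn":[[0.094,0,0],[0.094,0,0],[0.094,0,0],[0.094,0,0],[0.094,0,0],[0.094,0,0],[0.094,0,0],[0.094,0,0]],"claw":[-1,-1,-1,-1,-1,-1,-1,-1]}' 20
python3 -m handwheel '{"translation":[[0,-0.15,0.055],[0,-0.15,0.055],[0,-0.15,0.055],[0,-0.15,0.055],[0,-0.15,0.055],[0,-0.15,0.055],[0,-0.15,0.055],[0,-0.15,0.055],[0,-0.15,0.055],[0,-0.15,0.055],[0,-0.15,0.055],[0,-0.15,0.055],[0,-0.15,0.055],[0,-0.15,0.055],[0,-0.15,0.055],[0,-0.15,0.055]],"turn":[[0,0,0],[0,0,0],[0,0,0],[0,0,0],[0,0,0],[0,0,0],[0,0,0],[0,0,0],[0,0,0],[0,0,0],[0,0,0],[0,0,0],[0,0,0],[0,0,0],[0,0,0],[0,0,0]],"claw":[-1,-1,-1,-1,-1,-1,-1,-1,-1,-1,-1,-1,-1,-1,-1,-1]}'
```

```text
t: 0.9
tool_pos: [0.1722, 0.522, 0.2308]
tcp_rot: [[-0.0, -0.065, 0.998], [-0.001, 0.998, 0.065], [-1.0, -0.001, -0.001]]
ft_force: [0.5, -0.4, -0.0]
grip_width: 0.003
t: 2.5
tool_pos: [0.3819, 0.0547, 0.2311]
tcp_rot: [[-0.0, -0.071, 0.998], [0.0, 0.998, 0.071], [-1.0, 0.0, -0.0]]
ft_force: [-0.3, 0.6, 0.6]
grip_width: 0.001
```

```bash
python3 -m handwheel '{"translation":[[0,0.015,0.116],[0,0.015,0.116],[0,0.015,0.116],[0,0.015,0.116],[0,0.015,0.116],[0,0.015,0.116],[0,0.015,0.116],[0,0.015,0.116],[0,0.015,0.116],[0,0.015,0.116],[0,0.015,0.116],[0,0.015,0.116]],"turn":[[0,0,0],[0,0,0],[0,0,0],[0,0,0],[0,0,0],[0,0,0],[0,0,0],[0,0,0],[0,0,0],[0,0,0],[0,0,0],[0,0,0]],"claw":[-1,-1,-1,-1,-1,-1,-1,-1,-1,-1,-1,-1]}'
python3 - <<'E'
from h import *
from cell import bot
c=bot.capture("wrist"); np.savez("pics/w1.npz",**c); f=c["frame"][:,:,::-1].copy()
cv2.imwrite("pics/w1.png",cv2.resize(f,(800,600)))
print(c["mtx"][0],c["mtx"][1])
m=cv2.inRange(cv2.cvtColor(c["frame"],cv2.COLOR_RGB2HSV),(18,130,90),(35,255,255))
N,L,S,C=cv2.connectedComponentsWithStats(m)
for i in range(1,N):
    if S[i,4]>40: print(S[i],C[i].round(1),ray(c,C[i],.125,True).round(4),ray(c,C[i],.11,True).round(4))
E
```

```text
t: 3.7
tool_pos: [0.6576, 0.1117, 0.2306]
tcp_rot: [[-0.001, -0.071, 0.997], [-0.0, 0.997, 0.071], [-1.0, 0.0, -0.001]]
ft_force: [-0.2, -0.2, 0.3]
grip_width: -0.001
[297.31863964   0.         255.23525088] [  0.         297.31863964 192.96162293]
[ 75 213 103   6 328] [126.9 216. ] [0.5349 0.0783 0.125 ] [0.5279 0.0716 0.11  ]
[193 216 126   4 377] [255.7 218. ] [0.6589 0.0867 0.125 ] [0.6593 0.0804 0.11  ]
[ 56 241  34  86 681] [ 71.5 282.9] [ 0.447  -0.0169  0.125 ] [ 0.4347 -0.0294  0.11  ]
```

View pics/w1.png

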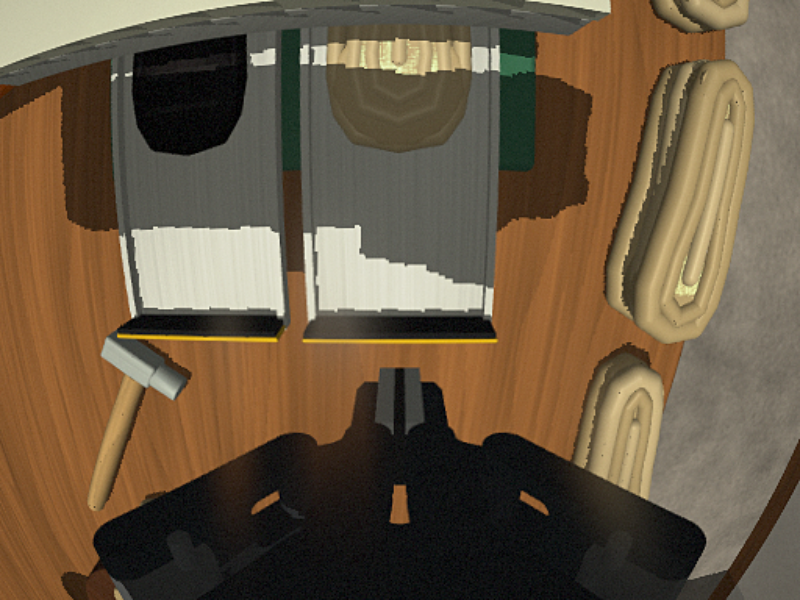

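The wrist view shows the lips square to the tool: the jute lip at rows 320-340, columns 305-495 (800-wide picture), and the jute toe about 100 mm behind it. The fingers line up with the lip's middle, with about 10 mm clear behind the lining. I'll check the camera's position against the platen before lowering.

```bash
python3 - <<'E'
from h import *
c=dict(np.load("pics/w1.npz")); print(-cv2.Rodrigues(c["rvec"])[0].T@np.ravel(c["tvec"]))
E
python3 -m handwheel '{"translation":[[0.08,0,0],[0.08,0,0],[0.08,0,0],[0.08,0,0]],"turn":[[0,0,0],[0,0,0],[0,0,0],[0,0,0]],"claw":[-1,-1,-1,-1]}'
```

```text
[0.65143653 0.18994004 0.37347238]
t: 4.15
tool_pos: [0.6564, 0.1115, 0.1661]
tcp_rot: [[-0.001, -0.071, 0.997], [-0.0, 0.997, 0.071], [-1.0, 0.0, -0.001]]
ft_force: [-0.1, 0.5, 0.7]
grip_width: 0.0
```

```bash
python3 - <<'E'
from h import *
c=dict(np.load("pics/w1.npz")); 
for z in (.175,.21,.25): print(z,ray(c,(256,16),z,True).round(3))
t=dict(np.load("pics/top.npz"))
for z in (.175,.21,.25): print(z,ray(t,(177,130),z).round(3))
E
```

```text
0.175 [0.648 0.248 0.175]
0.21 [0.648 0.238 0.21 ]
0.25 [0.649 0.226 0.25 ]
0.175 [0.619 0.244 0.175]
0.21 [0.608 0.237 0.21 ]
0.25 [0.596 0.229 0.25 ]
```

```bash
python3 -m handwheel '{"translation":[[0.08,0,0],[0.08,0,0],[0.08,0,0],[0.07,0,0],[0,0,0],[0,0,0]],"turn":[[0,0,0],[0,0,0],[0,0,0],[0,0,0],[0,0,0],[0,0,0]],"claw":[-1,-1,-1,-1,-1,-1]}'
python3 -m handwheel '{"translation":[[0,-0.02,0],[0,-0.02,0],[0,-0.02,0],[0,-0.02,0],[0,-0.02,0],[0,0,0]],"turn":[[0,0,0],[0,0,0],[0,0,0],[0,0,0],[0,0,0],[0,0,0]],"claw":[-1,-1,-1,-1,-1,-1]}'; python3 -c "
from cell import bot; print(bot.state()['joint_pos'])"
```

```text
t: 4.75
tool_pos: [0.6568, 0.1115, 0.1052]
tcp_rot: [[-0.001, -0.071, 0.997], [-0.0, 0.997, 0.071], [-1.0, 0.0, -0.001]]
ft_force: [1.1, -0.4, 0.8]
grip_width: 0.001
t: 5.35
tool_pos: [0.6587, 0.0907, 0.1055]
tcp_rot: [[0.0, -0.07, 0.998], [-0.001, 0.998, 0.07], [-1.0, -0.001, 0.0]]
ft_force: [-0.7, -0.1, 0.6]
grip_width: 0.002
[ 2.62969959e-02  6.32850026e-01 -3.05361267e-02  9.07003109e-01
 -8.71426257e-04  1.52710341e+00]
```

```bash
python3 -m handwheel '{"translation":[[0,-0.03,0],[0,-0.03,0],[0,-0.03,0],[0,-0.03,0]],"turn":[[0,0,0],[0,0,0],[0,0,0],[0,0,0]],"claw":[-1,-1,-1,-1]}'
python3 - <<'E'
from h import *
from cell import bot
c=bot.capture("wrist"); np.savez("pics/w2.npz",**c); f=c["frame"][:,:,::-1].copy()
cv2.imwrite("pics/w2.png",cv2.resize(f,(800,600)))
m=cv2.inRange(cv2.cvtColor(c["frame"],cv2.COLOR_RGB2HSV),(18,130,60),(35,255,255))
N,L,S,C=cv2.connectedComponentsWithStats(m)
for i in range(1,N):
    if S[i,4]>40: print(S[i],C[i].round(1),ray(c,C[i],.125,True).round(4))
E
```

```text
t: 5.75
tool_pos: [0.6602, 0.0671, 0.1053]
tcp_rot: [[0.0, -0.071, 0.998], [0.0, 0.998, 0.071], [-1.0, 0.0, 0.0]]
ft_force: [-0.2, 2.0, 2.0]
grip_width: -0.002
[  0 212 128  21 689] [ 68.1 225.3] [0.5596 0.0811 0.125 ]
[ 12 252  24 102 817] [ 21.3 303.1] [0.4974 0.0126 0.125 ]
```

View pics/w2.png

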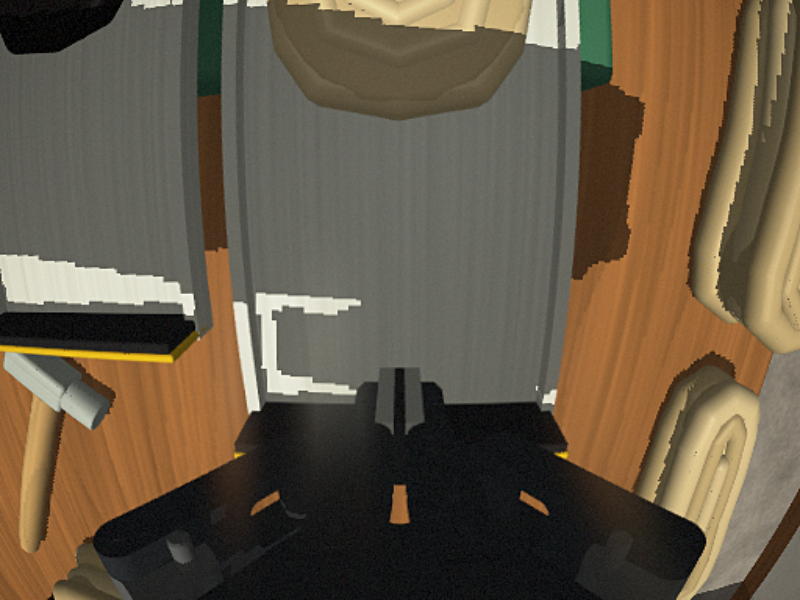

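The finger is hooked: the lip moved out past the left one, and the force reads about 2 N along +y, matching the rail friction. I'll draw on gently.

```bash
python3 -m handwheel '{"translation":[[0,-0.03,0],[0,-0.03,0],[0,-0.03,0],[0,-0.03,0],[0,-0.03,0],[0,-0.03,0],[0,-0.03,0],[0,-0.03,0]],"turn":[[0,0,0],[0,0,0],[0,0,0],[0,0,0],[0,0,0],[0,0,0],[0,0,0],[0,0,0]],"claw":[-1,-1,-1,-1,-1,-1,-1,-1]}'
python3 - <<'E'
from h import *
t=dict(np.load("pics/top.npz"))
for n,u in (("tall",(327,140)),("tallc",(327,115)),("low",(318,187))): print(n,ray(t,u,.12).round(3))
E
```

```text
t: 6.6
tool_pos: [0.6635, 0.0193, 0.1052]
tcp_rot: [[-0.0, -0.071, 0.997], [0.0, 0.997, 0.071], [-1.0, 0.0, -0.0]]
ft_force: [0.4, 3.1, 1.2]
grip_width: 0.001
tall [ 0.601 -0.246  0.12 ]
tallc [ 0.688 -0.248  0.12 ]
low [ 0.442 -0.211  0.12 ]
```

```bash
python3 -m handwheel '{"translation":[[0,-0.02,0],[0,-0.02,0],[0,-0.02,0],[0,-0.02,0],[0,-0.02,0],[0,-0.02,0]],"turn":[[0,0,0],[0,0,0],[0,0,0],[0,0,0],[0,0,0],[0,0,0]],"claw":[-1,-1,-1,-1,-1,-1]}'
```

```text
t: 7.2
tool_pos: [0.6652, -0.0044, 0.1052]
tcp_rot: [[-0.0, -0.071, 0.997], [0.0, 0.997, 0.071], [-1.0, 0.0, -0.0]]
ft_force: [1.1, 2.7, 0.1]
grip_width: -0.003
```

```bash
python3 -m handwheel '{"translation":[[0,-0.02,0],[0,-0.02,0],[0,-0.02,0],[0,-0.02,0],[0,-0.02,0],[0,-0.02,0],[0,-0.02,0],[0,-0.02,0]],"turn":[[0,0,0],[0,0,0],[0,0,0],[0,0,0],[0,0,0],[0,0,0],[0,0,0],[0,0,0]],"claw":[-1,-1,-1,-1,-1,-1,-1,-1]}'
```

```text
t: 8.0
tool_pos: [0.6675, -0.0364, 0.1052]
tcp_rot: [[-0.0, -0.071, 0.997], [0.0, 0.997, 0.071], [-1.0, 0.0, -0.0]]
ft_force: [1.6, 3.1, -0.8]
grip_width: -0.001
```

```bash
python3 -m handwheel '{"translation":[[0,-0.02,0],[0,-0.02,0],[0,-0.02,0],[0,-0.02,0]],"turn":[[0,0,0],[0,0,0],[0,0,0],[0,0,0]],"claw":[-1,-1,-1,-1]}'
```

```text
t: 8.4
tool_pos: [0.6686, -0.0524, 0.1052]
tcp_rot: [[-0.0, -0.071, 0.997], [0.0, 0.997, 0.071], [-1.0, 0.0, -0.0]]
ft_force: [1.1, 2.8, -1.8]
grip_width: -0.003
```

```bash
python3 -m handwheel '{"translation":[[0,-0.02,0],[0,-0.02,0],[0,-0.02,0]],"turn":[[0,0,0],[0,0,0],[0,0,0]],"claw":[-1,-1,-1]}'
```

```text
t: 8.7
tool_pos: [0.6686, -0.0535, 0.1054]
tcp_rot: [[-0.001, -0.076, 0.997], [0.022, 0.997, 0.076], [-1.0, 0.022, 0.001]]
ft_force: [-1.8, 36.0, 6.2]
grip_width: 0.002
```

The force rose to 36 N and motion ended, so that is the front stop. I'll ease off the lip and rise straight up.

```bash
python3 -m handwheel '{"translation":[[0,0.03,0],[0,0.03,0],[0,0.03,0],[0,0.03,0],[0,0,0]],"turn":[[0,0,0],[0,0,0],[0,0,0],[0,0,0],[0,0,0]],"claw":[-1,-1,-1,-1,-1]}'
```

```text
t: 9.2
tool_pos: [0.6677, -0.04, 0.1054]
tcp_rot: [[-0.0, -0.071, 0.997], [-0.001, 0.997, 0.071], [-1.0, -0.001, -0.0]]
ft_force: [-0.2, 0.3, 0.1]
grip_width: 0.001
```

```bash
python3 -m handwheel '{"translation":[[-0.08,0,0],[-0.08,0,0],[-0.08,0,0],[-0.08,0,0],[-0.08,0,0],[-0.08,0,0],[-0.08,0,0],[-0.08,0,0],[0,0,0]],"turn":[[0,0,0],[0,0,0],[0,0,0],[0,0,0],[0,0,0],[0,0,0],[0,0,0],[0,0,0],[0,0,0]],"claw":[-1,-1,-1,-1,-1,-1,-1,-1,-1]}'
python3 - <<'E'
from h import *
from cell import bot
c=bot.capture("wrist"); f=c["frame"][:,:,::-1].copy()
cv2.imwrite("pics/w3.png",cv2.resize(f,(800,600)))
m=cv2.inRange(cv2.cvtColor(c["frame"],cv2.COLOR_RGB2HSV),(18,130,60),(35,255,255))
N,L,S,C=cv2.connectedComponentsWithStats(m)
for i in range(1,N):
    if S[i,4]>40: print(S[i],C[i].round(1),ray(c,C[i],.125,True).round(4))
E
```

```text
t: 10.1
tool_pos: [0.6692, -0.041, 0.236]
tcp_rot: [[0.004, -0.07, 0.998], [-0.001, 0.998, 0.07], [-1.0, -0.002, 0.004]]
ft_force: [0.3, 0.6, 0.2]
grip_width: 0.0
[ 61  46 115  21 857] [119.9  55.9] [0.54   0.0754 0.125 ]
[  31  137   45  122 1058] [ 50.8 195.9] [ 0.4509 -0.0625  0.125 ]
[193 217 123   4 389] [256.1 218.8] [ 0.6718 -0.0693  0.125 ]
[162 320  11   7  43] [166.7 322.9] [ 0.5768 -0.211   0.125 ]
```

View pics/w3.png

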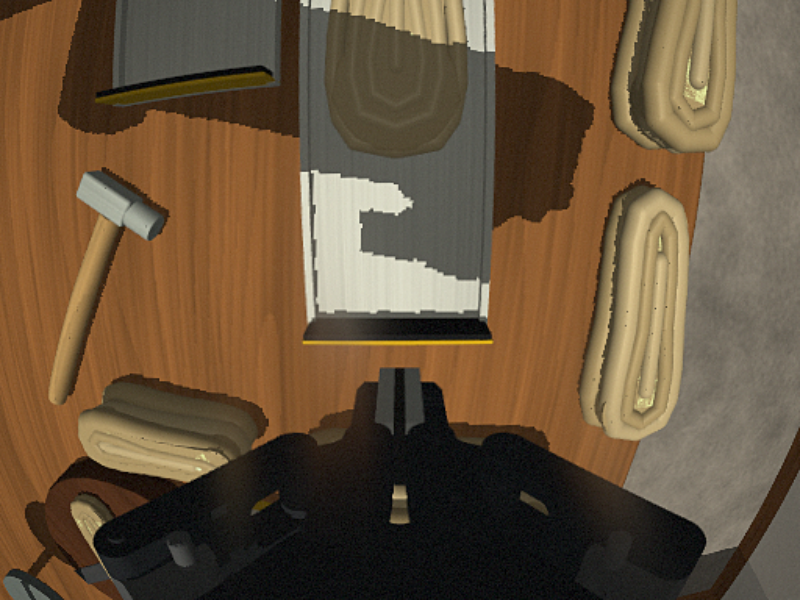

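The jute tray is out: its lip moved 156 mm, the stop was felt, and the sole came along lying flat with its toe at (397,155). Now I turn the tool half round so the camera faces away from the platen, then move in front of the left lip.

```bash
python3 -m handwheel '{"translation":[[0,0,0],[0,0,0],[0,0,0],[0,0,0],[0,0,0],[0,0,0],[0,0,0],[0,0,0],[0,0,0],[0,0,0],[0,0,0],[0,0,0],[0,0,0],[0,0,0],[0,0,0],[0,0,0],[0,0,0],[0,0,0],[0,0,0],[0,0,0]],"turn":[[-0.095,0,0],[-0.095,0,0],[-0.095,0,0],[-0.095,0,0],[-0.095,0,0],[-0.095,0,0],[-0.095,0,0],[-0.095,0,0],[-0.095,0,0],[-0.095,0,0],[-0.095,0,0],[-0.095,0,0],[-0.095,0,0],[-0.095,0,0],[-0.095,0,0],[-0.095,0,0],[-0.095,0,0],[-0.095,0,0],[-0.095,0,0],[-0.095,0,0]],"claw":[-1,-1,-1,-1,-1,-1,-1,-1,-1,-1,-1,-1,-1,-1,-1,-1,-1,-1,-1,-1]}'
python3 -m handwheel '{"translation":[[0,0,0],[0,0,0],[0,-0.08,0.13],[0,-0.08,0.13],[0,-0.08,0.13],[0,-0.08,0.13],[0,-0.08,0.13],[0,0,0]],"turn":[[-0.05,0,0],[-0.05,0,0],[0,0,0],[0,0,0],[0,0,0],[0,0,0],[0,0,0],[0,0,0]],"claw":[-1,-1,-1,-1,-1,-1,-1,-1]}'
```

```text
t: 12.15
tool_pos: [0.6671, -0.0403, 0.2317]
tcp_rot: [[-0.002, -0.08, -0.997], [0.0, -0.997, 0.08], [-1.0, 0.0, 0.002]]
ft_force: [-0.6, 0.8, 0.2]
grip_width: -0.0
t: 12.95
tool_pos: [0.5283, 0.0319, 0.2321]
tcp_rot: [[-0.004, 0.072, -0.997], [0.001, -0.997, -0.072], [-1.0, -0.001, 0.004]]
ft_force: [-0.5, -0.3, -0.5]
grip_width: -0.003
```

```bash
python3 -m handwheel '{"translation":[[0.08,0,0],[0.08,0,0],[0.08,0,0],[0.08,0,0],[0.08,0,0],[0.08,0,0],[0.08,0,0],[0.08,0,0],[0,0,0]],"turn":[[0,0,0],[0,0,0],[0,0,0],[0,0,0],[0,0,0],[0,0,0],[0,0,0],[0,0,0],[0,0,0]],"claw":[-1,-1,-1,-1,-1,-1,-1,-1,-1]}'
python3 -m handwheel '{"translation":[[0,-0.02,0],[0,-0.02,0],[0,-0.02,0],[0,-0.02,0],[0,-0.02,0],[0,-0.02,0],[0,-0.02,0],[0,-0.02,0],[0,-0.02,0],[0,-0.02,0]],"turn":[[0,0,0],[0,0,0],[0,0,0],[0,0,0],[0,0,0],[0,0,0],[0,0,0],[0,0,0],[0,0,0],[0,0,0]],"claw":[-1,-1,-1,-1,-1,-1,-1,-1,-1,-1]}'
```

```text
t: 13.85
tool_pos: [0.5307, 0.0302, 0.1025]
tcp_rot: [[-0.005, 0.07, -0.998], [0.0, -0.998, -0.07], [-1.0, -0.0, 0.005]]
ft_force: [-0.1, -0.3, 0.9]
grip_width: -0.004
t: 14.85
tool_pos: [0.5296, 0.0701, 0.1053]
tcp_rot: [[0.0, 0.07, -0.998], [-0.002, -0.998, -0.07], [-1.0, 0.002, 0.0]]
ft_force: [0.2, -2.6, 0.2]
grip_width: -0.001
```

```bash
python3 -m handwheel '{"translation":[[0,-0.02,0],[0,-0.02,0],[0,-0.02,0],[0,-0.02,0],[0,-0.02,0],[0,-0.02,0],[0,-0.02,0],[0,-0.02,0],[0,-0.02,0]],"turn":[[0,0,0],[0,0,0],[0,0,0],[0,0,0],[0,0,0],[0,0,0],[0,0,0],[0,0,0],[0,0,0]],"claw":[-1,-1,-1,-1,-1,-1,-1,-1,-1]}'
```

```text
t: 15.75
tool_pos: [0.527, 0.1067, 0.1053]
tcp_rot: [[-0.0, 0.071, -0.997], [-0.0, -0.997, -0.071], [-1.0, 0.0, 0.0]]
ft_force: [-0.3, -2.4, -0.5]
grip_width: 0.004
```

The force is -2.5 N, so the tray is sliding in on its rail friction. I expect the home stop at about y = 0.125 to 0.13.

```bash
python3 -m handwheel '{"translation":[[0,-0.02,0],[0,-0.02,0],[0,-0.02,0],[0,-0.02,0]],"turn":[[0,0,0],[0,0,0],[0,0,0],[0,0,0]],"claw":[-1,-1,-1,-1]}'
```

```text
t: 16.15
tool_pos: [0.5259, 0.1227, 0.1053]
tcp_rot: [[0.0, 0.071, -0.997], [0.0, -0.997, -0.071], [-1.0, -0.0, -0.0]]
ft_force: [-0.2, -1.7, 1.6]
grip_width: -0.001
```

```bash
python3 -m handwheel '{"translation":[[0,-0.02,0],[0,-0.02,0],[0,-0.02,0]],"turn":[[0,0,0],[0,0,0],[0,0,0]],"claw":[-1,-1,-1]}'
```

```text
t: 16.45
tool_pos: [0.5255, 0.1281, 0.1054]
tcp_rot: [[0.001, 0.068, -0.998], [-0.016, -0.998, -0.068], [-1.0, 0.016, 0.0]]
ft_force: [-0.1, -29.5, 4.9]
grip_width: 0.0
```

The home stop is at y = 0.128 with 29 N, as predicted. Now I back off 45 mm, rise, and check.

```bash
python3 -m handwheel '{"translation":[[0,0.03,0],[0,0.05,0],[0,0.05,0],[0,0.05,0],[0,0.05,0],[-0.1,0,0],[-0.1,0,0],[-0.1,0,0],[-0.1,0,0],[-0.1,0,0],[-0.1,0,0],[-0.1,0.1,0.1],[-0.1,0.1,0.1],[0,0.1,0.1],[0,0.1,0.1],[0,0,0],[0,0,0]],"turn":[[0,0,0],[0,0,0],[0,0,0],[0,0,0],[0,0,0],[0,0,0],[0,0,0],[0,0,0],[0,0,0],[0,0,0],[0,0,0],[0,0,0],[0,0,0],[0,0,0],[0,0,0],[0,0,0],[0,0,0]],"claw":[-1,-1,-1,-1,-1,-1,-1,-1,-1,-1,-1,-1,-1,-1,-1,-1,-1]}'
python3 - <<'E'
from h import *
from cell import bot
out=[]
for n in ("scene","top"):
    c=bot.capture(n); f=c["frame"][:,:,::-1]; out.append(f)
    m=cv2.inRange(cv2.cvtColor(c["frame"],cv2.COLOR_RGB2HSV),(18,130,60),(35,255,255))
    N,L,S,C=cv2.connectedComponentsWithStats(m)
    for i in range(1,N):
        if S[i,4]>20: 
            p=ray(c,C[i],.125)
            if .4<p[0]<.75 and -.15<p[1]<.3: print(n,S[i],C[i].round(1),p.round(4))
cv2.imwrite("pics/end.png",cv2.resize(np.vstack(out),None,fx=.78,fy=.78))
E
```

```text
t: 18.15
tool_pos: [0.4543, 0.0024, 0.2655]
tcp_rot: [[0.001, 0.069, -0.998], [0.0, -0.998, -0.069], [-1.0, -0.0, -0.001]]
ft_force: [-0.2, -0.7, 0.5]
grip_width: -0.003
scene [303 159  24  33 150] [313.9 175.6] [0.5276 0.136  0.125 ]
scene [265 236  25  36 114] [277.  253.7] [ 0.6712 -0.0708  0.125 ]
top [210 146   5  36  72] [211.9 162.8] [0.5224 0.1365 0.125 ]
```

View pics/end.png

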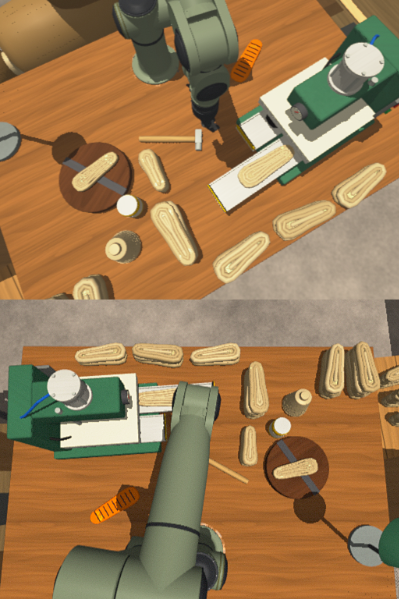

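```bash
python3 -c "
from cell import bot; print(bot.hand_in())"
```

```text
the job is handed in; nothing more can be done
None
```

The job is done and handed in at about 18 s of the 51 s allowed; the hand-in reports no verdict.

- **Jute tray (right):** I hooked the shut fingertips behind its lip and drew it out at about 40–60 mm/s, slowing to 40 mm/s before the stop. Rail friction read about 3 N, and the front stop showed as 36 N with no further motion.
- **Rubber tray (left):** I pushed it home at about 40 mm/s with the shut fingertips on the front of its lip. It read about 2.5 N on the way and 29 N at the rear stop, which was where I had predicted it.
- **Last checks:** The arm is clear of everything, with the force near zero. The final pictures show the jute sole lying on the drawn-out tray and everything else where it was.
- **Lip spacing:** In the scene view the lips are 216 mm apart along the slide, against an ideal 220 mm. That 4 mm difference is about what the camera calibration (2 mm) and pixel size explain, and both stops were felt.
- **Not checked:** In the top view the arm hid the jute lip, so that view did not confirm it. The rubber sole is under the platen and was not seen at the end.

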